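Fetch the square seal from its case

TASK

Get the square seal stone out of the seal case: turn the brass tab on the case fully aside, lift the wooden cover out and lay it flat, handle up, wholly on the felt mat; only then take the square seal out and stand it upright on the slate slab. Set both down without dropping them, leave the round seal standing in the case with the tab turned aside and the case open, and do not disturb the paste dish and the paperweight beside the slab.

Things in the scene. Friction and masses are not known exactly. Their poses are not given: they have to be found in the camera images.
- case: open dark wooden case, fixed; origin on the table under the centre of its opening. In its axes, mm: outside x -111..97, y -84..84, z 0..70; opening 166 x 140 (x, y); ledge 8 wide at z 59 bears the cover; cavity below 150 x 124, floor at z 6, holds two standing seals, one about 37 to +x, one to -x of the centre, either way round. The 28 wide rim at -x bears the tab
- tab (a joint): brass swing tab, 14 mm wide, 6 thick (z 70 to 76), on the case's wide rim, turning about a vertical screw; stays where left (about 1.2 N at the pin turns it). 0: points along the case's +x, over the cover, holding it down; positive is counter-clockwise from above. Swings both ways to +-1.65 rad; past +-1.25 it clears the cover; +-1.57 is along the rim
- tab_pivot (a point): the tab's screw: on its turning axis, at the tab's top face, 76 mm above the table, at (-97, 0) mm in the case's axes
- tab_pin (a point): top centre of the round upright brass pin near the tab's free end, 12 mm in diameter, rising 24 mm from the tab's top face (76 mm) to 100 mm above the table; 34 mm from the turning axis; the tab ends 7 mm past the pin's axis
- cover: flat wooden cover plate 160 x 134 x 8 mm (x, y, z), 100 to 200 g, lying on the ledge of the case with about 3 mm play all round, its top 3 mm below the rim; in the middle of its top stands a straight dark wooden handle 40 mm long along x, 14 mm wide along y, rising 28 mm above the plate (36 mm above the origin). Origin at the centre of the underside
- square_seal: greyish-brown stone seal of square section, 28 x 28 x 50 mm, 80 to 140 g, standing upright in the case under the cover; origin at the centre of its underside, z up along it, x and y square to its faces
- round_seal: stone seal of the same stone and height but round: 30 mm in diameter, 50 mm high, standing in the other place in the case; origin at the centre of its underside. It stays in the case
- mat: grey felt mat, fixed, 200 x 180 mm (x, y), 4 mm thick; origin at the centre of its underside. It lies to the left or to the right of the case
- slab: dark slate slab, fixed, 100 x 100 mm, 12 mm thick; origin at the centre of its underside. It lies on the side of the case where the mat is not
- paste_dish: closed round porcelain paste dish, 66 mm in diameter, 30 mm high, on the side of the slab away from the robot, about 115 mm from the slab's centre; origin at the centre of its underside. Bystander: leave it where it is
- paperweight: dark wooden bar paperweight 26 x 150 x 18 mm, long along its y, on the robot side of the slab, about 95 mm from its centre; origin at the centre of its underside. Bystander: leave it where it is

How it is judged:
On the way, in this order (a step that is already met when the one before it is completed fails the run):
1. the tab is turned aside, clear of the cover, while the cover still lies in the case ((value of joint tab above 1.25 rad or value of joint tab below -1.25 rad) and distance between cover and tab_pivot below 0.115 m and z of cover in the frame of case below 0.066 m), for 0.2 s.
2. the cover is lifted out of the case (height (world z) of cover above 0.078 m), for 0.1 s.
3. the cover lies flat on the felt mat, handle up, let go (horizontal distance between cover and mat below 0.045 m and angle between cover's own z axis and vertical below 0.1 rad and height (world z) of cover below 0.01 m and contact force between the fingers and cover below 0.1 N), for 0.2 s.
4. the square seal is lifted out of the case (height (world z) of square_seal above 0.075 m), for 0.1 s.
5. the square seal stands on the slate slab, let go (x of square_seal in the frame of slab between -0.05 and 0.05 m and y of square_seal in the frame of slab between -0.05 and 0.05 m and angle between square_seal's own z axis and vertical below 0.1 rad and height (world z) of square_seal between 0.008 and 0.018 m and contact force between the fingers and square_seal below 0.1 N), for 0.2 s.
At the end, for the whole second after the job is handed in: Tab still aside (over 1.25 rad either way); cover flat (0.1 rad), handle up, its centre within 45 mm of the felt mat's; square seal upright (0.1 rad) with its axis over the slab, standing on it; round seal standing in the case; cover and square seal at rest ((value of joint tab above 1.25 rad or value of joint tab below -1.25 rad) and horizontal distance between cover and mat below 0.045 m and angle between each of cover, square_seal's own z axis and vertical below 0.1 rad and height (world z) of cover below 0.01 m and x of square_seal in the frame of slab between -0.05 and 0.05 m and y of square_seal in the frame of slab between -0.05 and 0.05 m and height (world z) of square_seal between 0.008 and 0.018 m and linear speed of each of square_seal, cover below 0.02 m/s and x of round_seal in the frame of case between -0.075 and 0.075 m and y of round_seal in the frame of case between -0.062 and 0.062 m and z of round_seal in the frame of case below 0.02 m and angle between round_seal's own z axis and vertical below 0.15 rad); the robot touches nothing.
It fails at once if the cover or the square seal is dropped (moving faster than 0.6 m/s while the fingers do not touch it) ((linear speed of cover above 0.6 m/s and contact force between the fingers and cover below 0.1 N) or (linear speed of square_seal above 0.6 m/s and contact force between the fingers and square_seal below 0.1 N)).
It fails at once if the round seal is taken out of the case or knocked over (height (world z) of round_seal above 0.04 m or angle between round_seal's own z axis and vertical above 0.5 rad).
It fails at once if a bystander is moved by more than 30 mm (distance of any of paste_dish, paperweight from where it was at the start of the episode above 0.03 m).
It also fails if it takes over 64 s, if anything falls off the work surface, if the arm or the gripper's body presses on something with over 40 N, if the wrist force passes 120 N, or if a joint passes its speed limit or range.

ROBOT

A 6-joint arm with a two-finger parallel gripper is mounted at the origin on the work surface. World frame = base frame: x ahead of the robot, y to its left, z up, the work surface at z = 0. Lengths are in m, angles in rad, forces in N, time in s.
With the tool pointing down it reaches from about 0.275 to 1 m from the base axis. Payload 8.4 kg.
Tool frame: the origin (TCP) lies at the centre of the arm's flange, where the gripper is bolted on; the fingertips stand 173 mm ahead of it and the grasp point (between the pads) lies 155 mm ahead of it (arm.tip_extent is the distance from the TCP to the fingertips, in m); z points along the fingers, y is the direction in which the jaws open and shut (so a half turn about z gives the same grasp; the last joint's range is limited). The gripper opens to 85 mm and grips with 20 to 120 N. Pads are 22 mm wide; open, the fingers measure 114 mm over their backs; the gripper's body (76 mm by 85 mm) begins 54 mm behind the grasp point. The pads swing forward as they close: fully open they stand 13 mm farther back than shut.
Start: joints at [-0.002, 0.353, 1.633, -0, 1.155, -0.002], TCP at [0.625, -0, 0.405] pointing down, gripper open.
Joint ranges: [-2.63, 2.63], [-0.92, 2.1], [0.06, 2.66], [-1.3, 4.44], [0, 2.69], [-3.02, 3.02]. Speed limits (rad/s): [2.22, 2.22, 2.79, 3.14, 3.14, 3.14].

INTERFACE

Orientations are given as [roll, pitch, yaw] about the fixed x, y, z axes, in that order (R = Rz(yaw) Ry(pitch) Rx(roll)).
In Python, from workcell import arm, cams gives the robot as it stands. The module is installed in compiled form; this text tells all that it offers.
- The arm moves only by the tool carry_out, never from a script. Its argument "moves" is a list of rows, each a list of 5 numbers: the opening in per cent of the stroke, from 0 (shut) to 100 (fully open), then the shift along the world's x, y, z in mm, then the turn about the world's z in rad. In form: [[fingers, x, y, z, roll], ...]. A call has exactly 5 rows; each row is the pose to reach, as a shift and turn from the pose commanded when the call began; what a row does not reach only later rows make up. A row lasts 1/10 s, in which the tool goes at most 50 mm and 8.59 degrees, less where a joint would pass 70% of its speed; a pose out of reach is approached as far as the arm can. A call with a gripper value outside its range is refused whole. The fingers move at their own pace and stop on an object; "force" is the grip in N (left out, the last holds). Time passes only in rows, so rows that repeat a pose let the fingers close, or fill a call up. It gives the time, the measured TCP pose, the force and the opening at its end, in the units of the state.
- arm.sense(): the state, without advancing time (a new reading comes with each control period).
- cams.snapshot(name): name is "scene" or "side" or "wrist"; returns a dict with "image" (480x640x3 uint8, red, green, blue), "depth" (480x640 float32, m along the optical axis (not along the pixel's ray), 0 where there is no reading), "fx", "fy", "cx", "cy" (pixels), "R" (3x3) and "t" (3): a world point X has camera coordinates R X + t. Camera axes: x right, y down, z forward; pixel columns grow to the right and rows downward; lengths in m; the calibration is good to about 2 mm. A picture is of the moment at which its call begins.
- arm.hand_in(): hands the job in, once; it reports no verdict.
The state is a dict: "t": time; "qpos": joint angles; "dq": joint speeds; "effort": joint torques, N m; "ee_pos": TCP position; "eef_rot": TCP orientation; "wrist_force": force on the tool from outside, world axes, zero at the start; "ft_torque": the same for the moment, N m; "grip_width": finger opening in m.
Only numpy, scipy, OpenCV 4.12 (cv2) and the standard library are available. Lean on these libraries where they do the work, as an engineer would, in place of code of your own. Each camera call takes 0.05 s, during which the arm holds its last target.

## Working session

There is one attempt and no reset: what is moved stays moved. The work goes in short steps, Python scripts to look and compute and a tool call to move; the robot and the scene stay as the last step left them, time stands still between calls to the robot, and variables do not carry over. Pictures are saved under pics/ and viewed, and the job is handed in when it is done.

Besides the shell and the picture viewer there is one more tool, called after "Call:" as a command line: name --pt "numbers of a row" for each row, then --argument value for the rest. carry_out: Moves the arm, as the interface text tells. Its arguments: {"type":"object","properties":{"moves":{"type":"array"},"force":{"type":"number"}},"required":["moves"]}

```bash
mkdir -p pics
python3 - <<'E'
from workcell import arm,cams
import cv2,numpy as np
for n in ("scene","side","wrist"):
    s=cams.snapshot(n); cv2.imwrite(f"pics/{n}0.png",s["image"][:,:,::-1]); np.savez(f"{n}0.npz",**s)
    print(n,s["fx"],s["cx"],s["cy"],(-s["R"].T@s["t"]).round(3),s["R"].round(3).tolist())
print(arm.sense(), arm.tip_extent)
E
```

```text
scene 583.7167277349339 320.4509477664096 239.30391616140705 [1.263 0.545 0.874] [[-0.574, 0.819, -0.019], [0.53, 0.353, -0.771], [-0.625, -0.452, -0.636]]
side 601.5496701292976 315.6133504943916 240.2233067069656 [ 0.467 -0.844  0.786] [[0.999, -0.04, 0.016], [-0.013, -0.636, -0.772], [0.041, 0.771, -0.636]]
wrist 394.9398091811389 320.988482639467 239.86640944650821 [0.626 0.065 0.374] [[1.0, -0.002, -0.002], [-0.001, -0.965, 0.262], [-0.002, -0.262, -0.965]]
{'t': 0.15, 'qpos': array([-2.40972199e-03,  3.53512378e-01,  1.63399091e+00, -1.08234407e-05,
        1.15519159e+00, -2.41053606e-03]), 'dq': array([-0.00024398, -0.00084193, -0.0030981 ,  0.00022825,  0.00073533,
       -0.00113972]), 'effort': array([-7.39769093e-04, -6.05638933e+01, -3.42338884e+01, -2.29960733e-05,
        6.16452831e-03, -4.00942213e-05]), 'ee_pos': array([ 6.24811828e-01, -7.29778261e-06,  4.04107653e-01]), 'eef_rot': array([-3.14049042e+00,  7.24028396e-06,  1.57080152e+00]), 'wrist_force': array([-0.11504913,  0.21731145, -1.14582841]), 'ft_torque': array([-0.00329596, -0.01539279,  0.03858725]), 'grip_width': 0.08579652343795387} 0.1734
```

View pics/scene0.png

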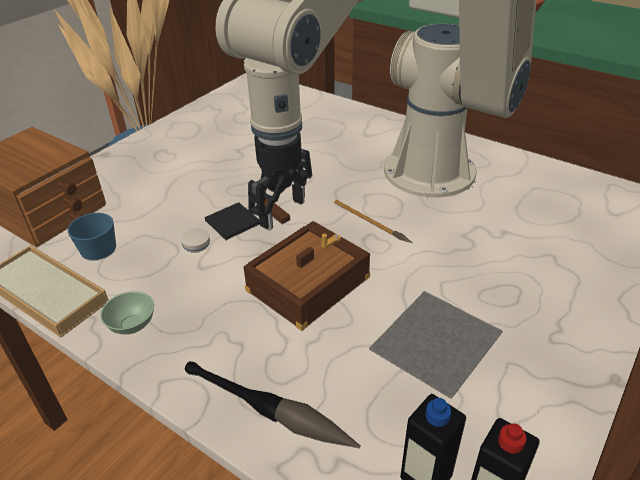

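View pics/side0.png

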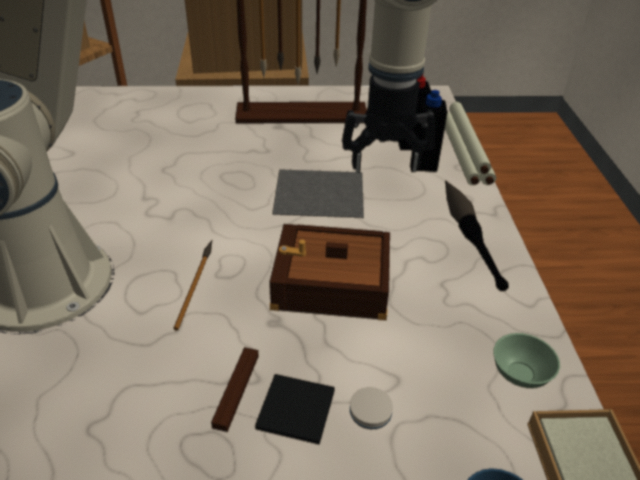

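View pics/wrist0.png

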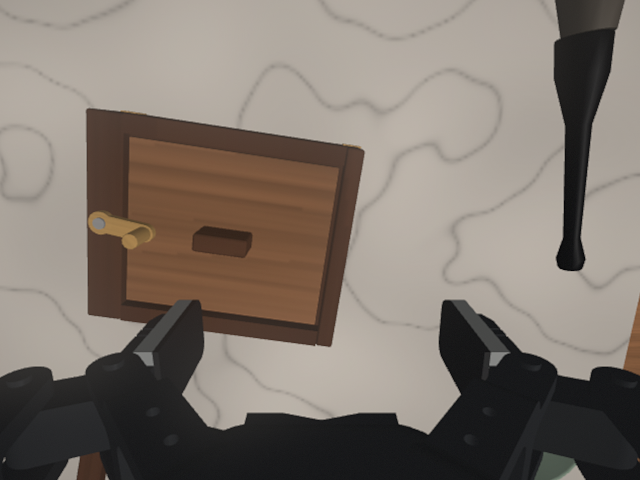

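```bash
cat > h.py <<'E'
import numpy as np,cv2
def ray(s,uv,z):
    uv=np.atleast_2d(np.array(uv,float)); d=np.c_[(uv[:,0]-s["cx"])/s["fx"],(uv[:,1]-s["cy"])/s["fy"],np.ones(len(uv))]@s["R"]
    c=-s["R"].T@s["t"]; return c+d*((z-c[2])/d[:,2])[:,None]
def cloud(s):
    v,u=np.mgrid[:480,:640]; D=s["depth"]; p=np.stack([(u-s["cx"])/s["fx"]*D,(v-s["cy"])/s["fy"]*D,D],-1)
    return (p-s["t"])@s["R"]
def rect(m,s,z):
    m=m.astype(np.uint8); n,l,st,_=cv2.connectedComponentsWithStats(m); k=1+np.argmax(st[1:,4])
    c=cv2.findContours((l==k).astype(np.uint8),0,2)[0][0][:,0,:]
    w=ray(s,c,z)[:,:2]; r=cv2.minAreaRect((w*1000).astype(np.float32)); return r,l==k
E
python3 - <<'E'
from h import *
s={n:dict(np.load(n+"0.npz")) for n in("scene","side","wrist")}
for n in s:
    P=cloud(s[n]);ok=s[n]["depth"]>0
    im=s[n]["image"].astype(int)
    box=ok&(P[...,0]>.35)&(P[...,0]<.8)&(abs(P[...,1])<.15)
    Z=P[...,2]
    r,m=rect(box&(abs(Z-.07)<.004),s[n],.07); print(n,"rim",r, m.sum())
    print("  bounds med z",np.median(Z[m]))
    hand=box&(abs(Z-.095)<.003)
    print("  handle top",hand.sum(),P[hand].mean(0) if hand.any() else 0)
    if hand.any():
        r,m=rect(hand,s[n],.095);print("  ",r)
    # mat: grey low
    for nm,lo,hi,ys,z in(("slab",.008,.016,(-.5,-.15),.012),("mat",.002,.007,(.1,.5),.004)):
        low=ok&(P[...,1]>ys[0])&(P[...,1]<ys[1])&(P[...,0]>.2)&(P[...,0]<.9)&(im.max(-1)<(60 if nm=="slab" else 140))&(im.max(-1)-im.min(-1)<18)&(abs(Z-z)<.006)
        if low.sum()>200:
            r,m=rect(low,s[n],z);print("  ",nm,r,np.median(Z[m]),m.sum())
    brass=ok&box&(im[...,0]-im[...,2]>70)&(Z>.065)
    print("  brass",brass.sum(),P[brass].mean(0) if brass.any() else 0, Z[brass].max() if brass.any() else 0)
    hi=brass&(Z>.096);print("  pin",hi.sum(),P[hi].mean(0) if hi.any() else 0)
E
```

```text
scene rim ((545.8045654296875, -10.672515869140625), (172.82681274414062, 210.6929473876953), 81.61190032958984) 4109
  bounds med z 0.06835734979948735
  handle top 109 [ 0.54466719 -0.01066486  0.09462485]
   ((552.8487548828125, -11.165729522705078), (15.722940444946289, 43.019168853759766), 83.8341064453125)
   slab ((475.0731201171875, -288.82861328125), (106.77320861816406, 101.94792175292969), 72.20556640625) 0.011782552831484683 1077
   mat ((534.1416625976562, 286.30157470703125), (179.7540283203125, 200.46829223632812), 85.36490631103516) 0.0037032874565736326 7500
  brass 2690 [ 0.55321553 -0.00952394  0.06794725] 0.10244248375466408
  pin 18 [ 0.48820588 -0.00747511  0.09935656]
side rim ((541.9511108398438, -21.085655212402344), (169.28302001953125, 206.0845184326172), 81.63462829589844) 1287
  bounds med z 0.06714500199126341
  handle top 49 [ 0.5149183  -0.015167    0.09429813]
   ((486.15985107421875, -12.66429328918457), (14.065284729003906, 9.008973121643066), 88.93973541259766)
   slab ((470.69482421875, -302.1991271972656), (101.13282012939453, 97.5384521484375), 73.37145233154297) 0.008845188995122676 3484
   mat ((532.2467041015625, 276.32574462890625), (181.70877075195312, 197.5060272216797), 85.709228515625) 7.916136435140977e-05 3387
  brass 380 [ 0.51940294 -0.02790415  0.0701655 ] 0.0980565346608781
  pin 10 [ 0.48632662 -0.01243967  0.09711552]
wrist rim ((542.4227905273438, -14.905097961425781), (168.63047790527344, 207.5107879638672), 81.50138854980469) 43787
  bounds med z 0.06837620352804781
  handle top 1083 [ 0.54632914 -0.01362134  0.09560503]
   ((549.729248046875, -14.232763290405273), (14.586640357971191, 39.998985290527344), 81.55088806152344)
  brass 836 [ 0.47054658 -0.00527794  0.08215514] 0.10249620276809833
  pin 180 [ 0.48708557 -0.0099271   0.10080383]
```

Call:
carry_out --pt "40 -35 -2 0 0.149" --pt "40 -70 -5 0 0.298" --pt "40 -105 -8 -10 0.447" --pt "40 -138 -10 -20 0.596" --pt "40 -138 -10 -30 0.745"

```text
t: 0.65
ee_pos: [0.4832, -0.0102, 0.3739]
eef_rot: [-3.139, -0.002, 2.322]
wrist_force: [-0.1, -0.1, 0.3]
grip_width: 0.0339
```

Call:
carry_out --pt "40 0 0 0 0.149" --pt "40 0 0 0 0.298" --pt "40 0 0 0 0.447" --pt "40 0 0 0 0.596" --pt "40 0 0 0 0.625"

```text
t: 1.15
ee_pos: [0.4869, -0.01, 0.3746]
eef_rot: [-3.142, -0.0, 2.944]
wrist_force: [0.6, -0.7, -1.1]
grip_width: 0.0338
```

Run:
```python
from h import *
from workcell import arm,cams
s=cams.snapshot("wrist"); cv2.imwrite("pics/w1.png",s["image"][:,:,::-1]); np.savez("w1.npz",**s)
a=arm.sense();print(a["t"],a["ee_pos"],a["eef_rot"],a["grip_width"])
P=cloud(s);im=s["image"].astype(int);ok=s["depth"]>0;Z=P[...,2]
b=ok&(im[...,0]-im[...,2]>60)&(Z>.073)&(Z<.11)
pin=b&(Z>.097)
for nm,m in(("all",b),("pin",pin)):
    print(nm,m.sum(),P[m].mean(0), np.argwhere(m).mean(0)[::-1])
c=cv2.findContours(pin.astype(np.uint8),0,2)[0]
if c:
    k=max(c,key=cv2.contourArea);w=ray(s,k[:,0,:],.1)*1000;print(cv2.minEnclosingCircle(w[:,:2].astype(np.float32)))
m=ok&(abs(Z-.07)<.004);r,_=rect(m,s,.07);print(r)
```

```text
1.2 [ 0.48693203 -0.0100072   0.37456395] [-3.14151782e+00 -2.66730501e-04  2.94150289e+00] 0.0341885510186803
all 1302 [ 0.46933681 -0.0063326   0.08121577] [322.83947773 205.87250384]
pin 233 [ 0.48644971 -0.01057749  0.10071976] [321.72961373 238.26609442]
((486.51171875, -10.72166919708252), 5.801823139190674)
((547.8291625976562, -15.505348205566406), (132.48358154296875, 158.49295043945312), 81.56292724609375)
```

View pics/w1.png

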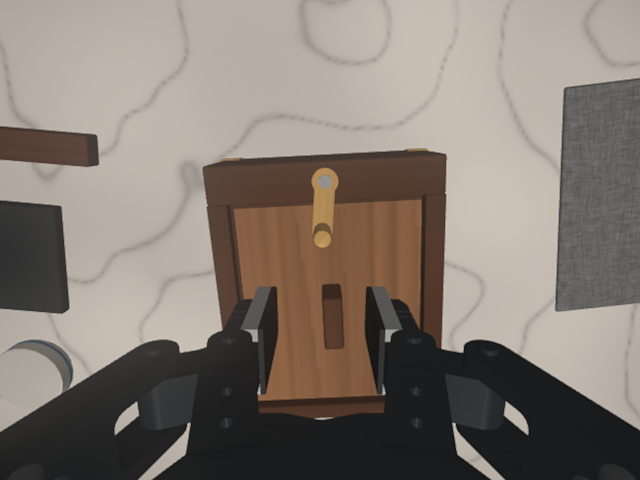

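Run:
```python
from h import *
s=dict(np.load("w1.npz"))
print(ray(s,[325,182],.076), ray(s,[[565,88],[556,309]],.004), ray(s,[[62,206],[68,312]],.012))
P=cloud(s)
print(P[182,325],P[240,600],P[260,30],P[60,400])
```

```text
[[ 0.45464105 -0.00187103  0.076     ]] [[0.42731628 0.20230976 0.004     ]
 [0.62250914 0.18628459 0.004     ]] [[ 0.43783798 -0.22672535  0.012     ]
 [ 0.5322048  -0.25740125  0.012     ]]
[ 0.45404044 -0.00179947  0.08104934] [0.5619722  0.22702079 0.0052896 ] [ 0.47788787 -0.27151253  0.01285775] [0.37992345 0.07490845 0.00208865]
```

Call:
carry_out --pt "40 0 -1 -45 -0.06" --pt "40 0 -1 -90 -0.06" --pt "40 0 -1 -120 -0.06" --pt "20 0 -1 -122 -0.06" --pt "20 0 -1 -122 -0.06"

```text
t: 1.7
ee_pos: [0.4871, -0.011, 0.2527]
eef_rot: [-3.141, -0.001, 2.879]
wrist_force: [-0.0, -0.4, 0.2]
grip_width: 0.017
```

Run:
```python
from h import *
from workcell import arm,cams
s=cams.snapshot("wrist"); w=s["image"]
s=cams.snapshot("side"); e=cv2.resize(s["image"][200:340,230:430],(640,448))
cv2.imwrite("pics/w2.png",cv2.resize(np.vstack([w[150:],e])[:,:,::-1],(490,600)))
a=arm.sense();print(a["t"],a["ee_pos"],a["eef_rot"],a["grip_width"],a["wrist_force"])
p=np.array([454.2,-1.9])
for k,th in enumerate(np.linspace(-.265,-1.57-.148-.06,12)): print((p+34*np.array([np.cos(th),np.sin(th)])-1000*a["ee_pos"][:2]).round(1), round(th+.265,3))
```

```text
1.8 [ 0.48787484 -0.01101875  0.25419825] [3.14107403e+00 2.24248872e-03 2.87965027e+00] 0.017040047912006775 [ 1.35634113 -0.78723344  0.36841871]
[-0.9  0.2] 0.0
[-2.4 -4.2] -0.138
[-4.5 -8.4] -0.275
[ -7.2 -12.2] -0.413
[-10.4 -15.6] -0.55
[-14.  -18.6] -0.688
[-18. -21.] -0.825
[-22.2 -22.9] -0.963
[-26.7 -24.2] -1.1
[-31.4 -24.8] -1.238
[-36.  -24.8] -1.375
[-40.7 -24.2] -1.513
```

View pics/w2.png

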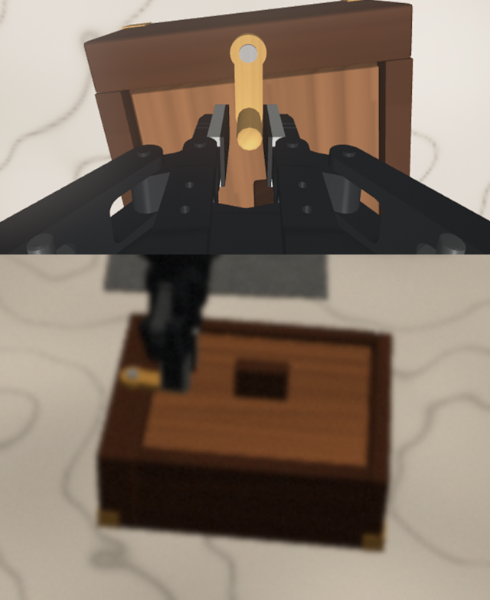

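Call:
carry_out --pt "20 -2 -4 0 -0.138" --pt "20 -4 -8 0 -0.275" --pt "20 -7 -12 0 -0.413" --pt "20 -10 -16 0 -0.55" --pt "20 -14 -19 0 -0.688"

```text
t: 2.3
ee_pos: [0.4741, -0.0302, 0.2548]
eef_rot: [3.138, 0.003, 2.186]
wrist_force: [1.2, 1.2, -0.8]
grip_width: 0.0172
```

Call:
carry_out --pt "20 -4 -2 0 -0.138" --pt "20 -8 -4 0 -0.275" --pt "20 -13 -5 0 -0.413" --pt "20 -17 -6 0 -0.55" --pt "20 -22 -6 0 -0.688"

```text
t: 2.8
ee_pos: [0.4523, -0.0362, 0.2549]
eef_rot: [3.136, 0.0, 1.498]
wrist_force: [3.2, -0.9, -0.4]
grip_width: 0.0173
```

Call:
carry_out --pt "20 -5 1 0 -0.138" --pt "20 -5 1 0 -0.138" --pt "20 -5 1 0 -0.138" --pt "32 -5 1 0 -0.138" --pt "32 -5 1 0 -0.138"

```text
t: 3.3
ee_pos: [0.4462, -0.035, 0.2529]
eef_rot: [3.141, -0.0, 1.369]
wrist_force: [-0.4, 0.2, 0.4]
grip_width: 0.0274
```

Run:
```python
from h import *
from workcell import arm,cams
s=cams.snapshot("wrist"); w=s["image"]
e=cams.snapshot("side")["image"]; e=cv2.resize(e[200:340,230:430],(640,448))
cv2.imwrite("pics/w3.png",cv2.resize(np.vstack([w[150:],e])[:,:,::-1],(490,600)))
a=arm.sense();print(a["t"],a["ee_pos"],a["eef_rot"],a["grip_width"],a["wrist_force"])
```

```text
3.4 [ 0.44605823 -0.03495832  0.25267925] [-3.14139198e+00 -2.18507781e-05  1.36784620e+00] 0.027454708120813343 [ 0.10289012 -0.06628126 -0.02776543]
```

View pics/w3.png

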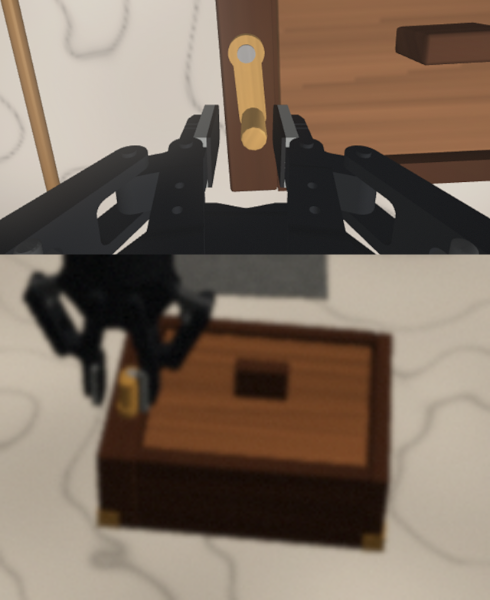

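Call:
carry_out --pt "32 0 0 50 0" --pt "50 0 0 100 0.13" --pt "50 35 7 100 0.279" --pt "50 70 14 100 0.428" --pt "50 104 20 100 0.577"

```text
t: 3.9
ee_pos: [0.5512, -0.0147, 0.3536]
eef_rot: [3.14, 0.001, 1.951]
wrist_force: [0.0, -0.8, 0.2]
grip_width: 0.0427
```

Call:
carry_out --pt "50 0 0 0 0.149" --pt "50 0 0 0 0.298" --pt "50 0 0 0 0.447" --pt "50 0 0 0 0.596" --pt "50 0 0 0 0.745"

```text
t: 4.4
ee_pos: [0.55, -0.015, 0.3523]
eef_rot: [-3.141, -0.001, 2.696]
wrist_force: [-0.1, 0.1, 0.2]
grip_width: 0.0428
```

Call:
carry_out --pt "50 0 0 0 0.149" --pt "50 0 0 0 0.298" --pt "50 0 0 0 0.303" --pt "50 0 0 0 0.303" --pt "50 0 0 0 0.303"

```text
t: 4.9
ee_pos: [0.55, -0.015, 0.3526]
eef_rot: [-3.142, -0.0, 2.989]
wrist_force: [0.1, 0.3, 0.1]
grip_width: 0.0426
```

Run:
```python
from h import *
from workcell import arm,cams
s=cams.snapshot("wrist"); cv2.imwrite("pics/w4.png",s["image"][:,:,::-1])
a=arm.sense();print(a["t"],a["ee_pos"],a["eef_rot"],a["grip_width"],a["wrist_force"])
P=cloud(s);Z=P[...,2];m=(abs(Z-.095)<.004)&(s["depth"]>0)&(np.hypot(P[...,0]-.55,P[...,1]+.014)<.04)
r,m=rect(m,s,.095);print(r,np.argwhere(m).mean(0))
im=s["image"].astype(int);b=(im[...,0]-im[...,2]>60)&(Z>.097)&(Z<.11);print("pin",P[b].mean(0))
```

```text
4.95 [ 0.54998673 -0.01498449  0.35259796] [-3.14155599e+00 -1.87452977e-04  2.98930291e+00] 0.0425018561858139 [-0.37066656  0.35689507 -0.17907473]
((548.5669555664062, -15.557741165161133), (13.647558212280273, 39.87409973144531), 81.59147644042969) [243.08153639 321.83894879]
pin [ 0.45067412 -0.03568402  0.10069207]
```

View pics/w4.png

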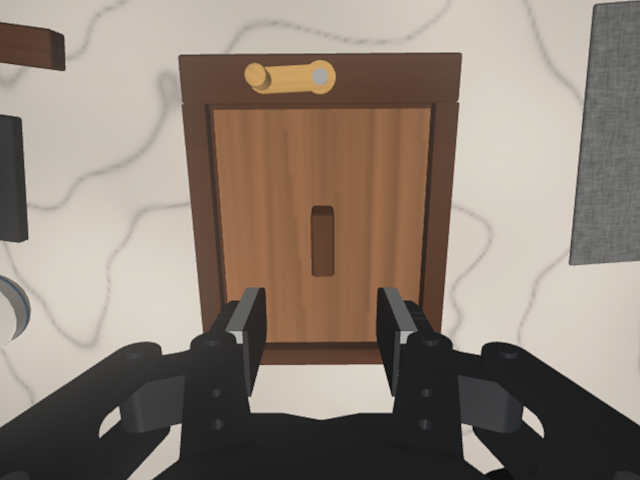

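Call:
carry_out --pt "50 -1 0 -40 0.003" --pt "50 -1 0 -80 0.003" --pt "50 -1 0 -106 0.003" --pt "50 -1 0 -106 0.003" --pt "0 -1 0 -106 0.003" --force 50

```text
t: 5.45
ee_pos: [0.5492, -0.015, 0.247]
eef_rot: [-3.142, -0.001, 2.994]
wrist_force: [-0.0, 0.4, 1.1]
grip_width: 0.0293
```

Call:
carry_out --pt "0 0 0 0 0" --pt "0 0 0 0 0" --pt "0 0 0 0 0" --pt "0 0 0 5 0" --pt "0 0 0 10 0"

```text
t: 5.95
ee_pos: [0.549, -0.015, 0.2574]
eef_rot: [3.142, 0.0, 2.995]
wrist_force: [-0.1, -0.8, -2.4]
grip_width: 0.0129
```

Run:
```python
from h import *
from workcell import arm,cams
a=arm.sense();print(a["t"],a["ee_pos"],a["eef_rot"],a["grip_width"],a["wrist_force"])
w=cams.snapshot("wrist")["image"]
e=cams.snapshot("side")["image"]; e=cv2.resize(e[200:340,230:430],(640,448))
cv2.imwrite("pics/w5.png",cv2.resize(np.vstack([w[:],e])[:,:,::-1],(414,600)))
```

```text
5.95 [ 0.54895498 -0.01499428  0.25737718] [3.14157004e+00 2.41813149e-04 2.99475178e+00] 0.012907771331334986 [-0.05900136 -0.76118665 -2.4407836 ]
```

View pics/w5.png

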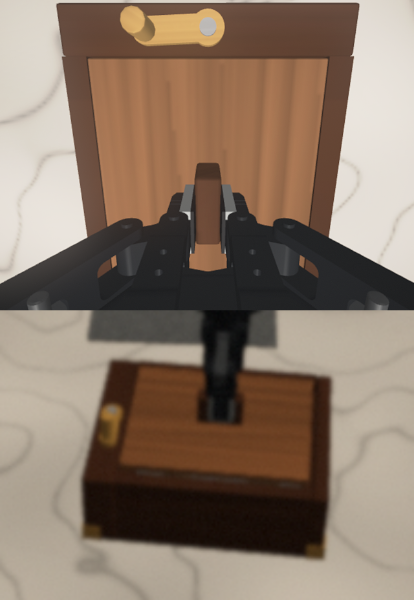

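Call:
carry_out --pt "0 0 0 20 0" --pt "0 0 0 40 0" --pt "0 0 0 60 0" --pt "0 0 0 80 0" --pt "0 0 0 90 0"

```text
t: 6.55
ee_pos: [0.5493, -0.015, 0.3483]
eef_rot: [3.141, 0.002, 2.995]
wrist_force: [0.4, -0.2, -0.5]
grip_width: 0.0128
```

Call:
carry_out --pt "0 -1 20 0 0.01" --pt "0 -3 50 0 0.02" --pt "0 -5 85 0 0.03" --pt "0 -7 120 0 0.05" --pt "0 -9 155 0 0.06"

```text
t: 7.05
ee_pos: [0.5396, 0.1412, 0.3463]
eef_rot: [-3.141, -0.001, 3.055]
wrist_force: [0.3, 1.0, -1.3]
grip_width: 0.0127
```

Call:
carry_out --pt "0 -2 35 0 0" --pt "0 -4 70 0 0" --pt "0 -6 105 -10 0" --pt "0 -7 130 -25 0" --pt "0 -7 142 -40 0"

```text
t: 7.55
ee_pos: [0.5326, 0.2839, 0.3058]
eef_rot: [3.141, 0.0, 3.056]
wrist_force: [-0.3, 0.1, -1.9]
grip_width: 0.0131
```

Call:
carry_out --pt "0 0 0 -20 0" --pt "0 0 0 -40 0" --pt "0 0 0 -60 0" --pt "0 0 0 -70 0" --pt "0 0 0 -75 0"

```text
t: 8.05
ee_pos: [0.5327, 0.2813, 0.2302]
eef_rot: [-3.14, -0.002, 3.054]
wrist_force: [0.3, 0.7, -1.5]
grip_width: 0.013
```

Run:
```python
from h import *
from workcell import arm,cams
a=arm.sense();print(a["t"],a["ee_pos"],a["eef_rot"],a["grip_width"],a["wrist_force"])
w=cams.snapshot("scene")["image"];w=cv2.resize(w[170:420,300:550],(600,600))
cv2.imwrite("pics/s6.png",w[:,:,::-1])
e=cams.snapshot("side")["image"]; e=cv2.resize(e[60:260,220:420],(600,600))
cv2.imwrite("pics/d6.png",e[:,:,::-1])
```

```text
8.05 [0.53270942 0.28129729 0.23023211] [-3.14021913e+00 -1.86229414e-03  3.05438722e+00] 0.012950303221789071 [ 0.25010793  0.74518367 -1.52778184]
```

View pics/s6.png

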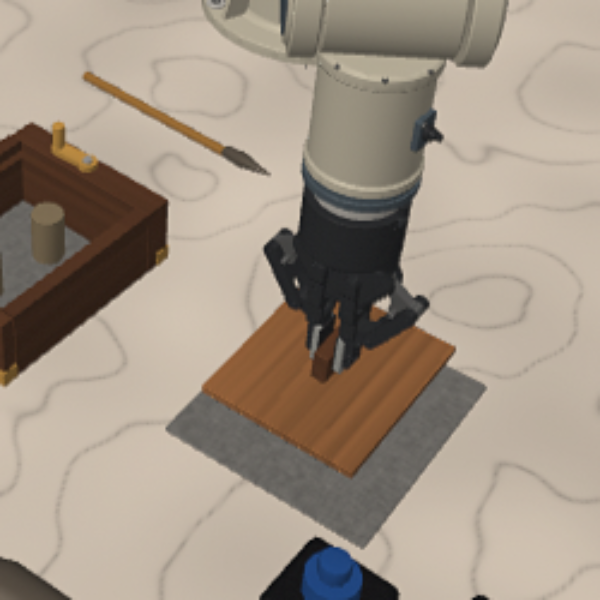

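View pics/d6.png

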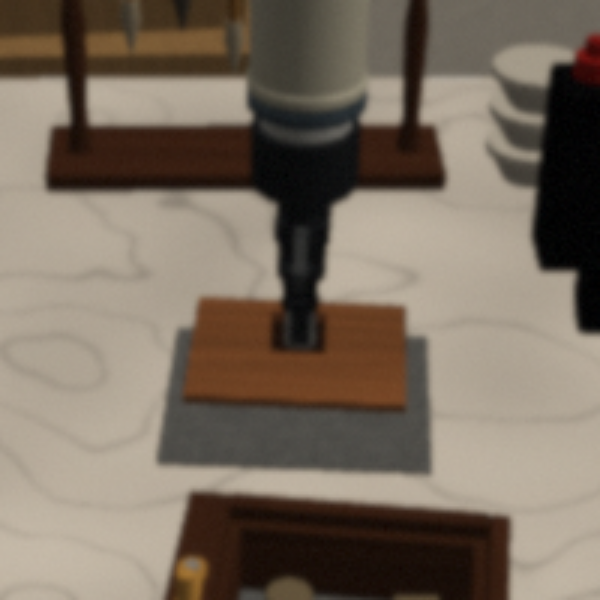

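Call:
carry_out --pt "0 0 0 -15 0" --pt "0 0 0 -28 0" --pt "0 0 0 -33 0" --pt "0 0 0 -35 0" --pt "0 0 0 -36 0"

```text
t: 8.65
ee_pos: [0.533, 0.282, 0.1954]
eef_rot: [-3.141, -0.0, 3.055]
wrist_force: [0.3, 0.2, -1.7]
grip_width: 0.0131
```

Call:
carry_out --pt "0 0 0 -0.5 0" --pt "0 0 0 -1 0" --pt "0 0 0 -1.5 0" --pt "0 0 0 -2 0" --pt "0 0 0 -2 0"

```text
t: 9.15
ee_pos: [0.533, 0.282, 0.1937]
eef_rot: [3.142, 0.0, 3.055]
wrist_force: [0.9, 0.8, -1.0]
grip_width: 0.0127
```

Call:
carry_out --pt "0 0 0 -0.5 0" --pt "0 0 0 -1 0" --pt "0 0 0 -1.5 0" --pt "0 0 0 -1.5 0" --pt "0 0 0 -1.5 0"

```text
t: 9.65
ee_pos: [0.533, 0.282, 0.1934]
eef_rot: [3.141, 0.0, 3.055]
wrist_force: [-4.1, -1.7, 12.8]
grip_width: 0.013
```

Contact (12.8 N upward). Release and retreat.

Call:
carry_out --pt "0 0 0 1 0" --pt "30 0 0 1 0" --pt "45 0 0 1 0" --pt "45 0 0 1 0" --pt "45 0 0 1 0"

```text
t: 10.15
ee_pos: [0.533, 0.282, 0.193]
eef_rot: [-3.142, -0.0, 3.055]
wrist_force: [-0.4, 0.3, -0.1]
grip_width: 0.039
```

Call:
carry_out --pt "45 0 0 10 0" --pt "45 0 0 40 0" --pt "45 0 0 85 0" --pt "45 0 0 130 0" --pt "45 0 0 160 0"

```text
t: 10.65
ee_pos: [0.5333, 0.2822, 0.3572]
eef_rot: [3.14, 0.003, 3.055]
wrist_force: [0.5, -0.3, -0.7]
grip_width: 0.0383
```

Run:
```python
from h import *
from workcell import arm,cams
a=arm.sense();print(a["t"],a["ee_pos"],a["eef_rot"],a["grip_width"],a["wrist_force"])
s=cams.snapshot("wrist");w=s["image"];np.savez("w7.npz",**s);cv2.imwrite("pics/w7.png",w[:,:,::-1])
s=cams.snapshot("scene");np.savez("s7.npz",**s)
w=cv2.resize(s["image"][170:420,220:550],(792,600));cv2.imwrite("pics/s7.png",w[:,:,::-1])
```

```text
10.65 [0.5333485  0.28217181 0.35721392] [3.13965111e+00 3.02766822e-03 3.05476815e+00] 0.03832879938020948 [ 0.53401869 -0.28546175 -0.69849115]
```

View pics/s7.png

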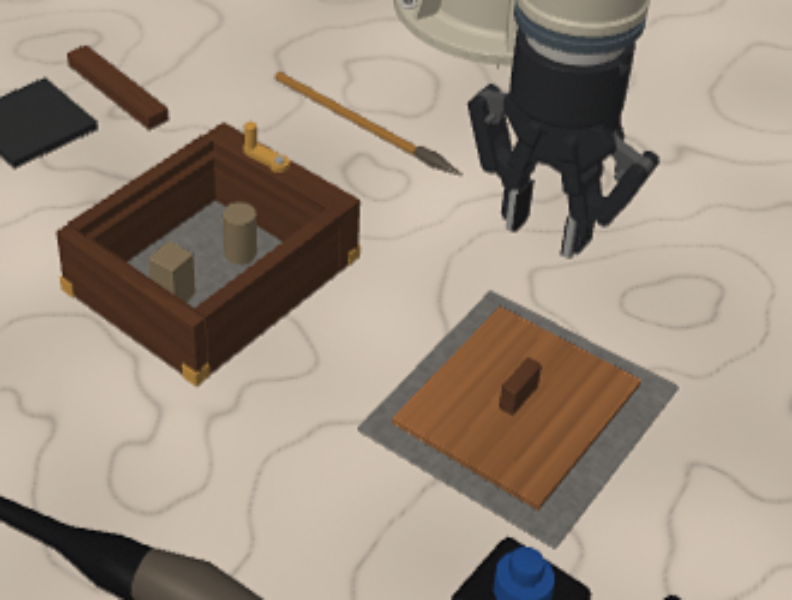

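View pics/w7.png

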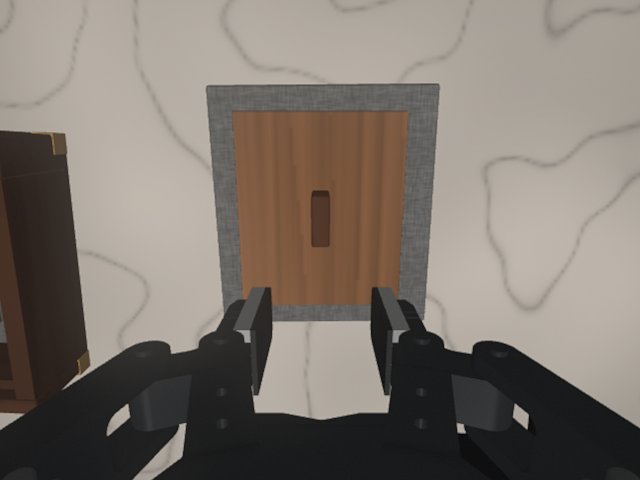

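Call:
carry_out --pt "70 7 -50 10 -0.02" --pt "70 14 -100 20 -0.04" --pt "70 21 -150 20 -0.06" --pt "70 28 -200 20 -0.06" --pt "70 35 -250 20 -0.06"

```text
t: 11.25
ee_pos: [0.567, 0.0344, 0.373]
eef_rot: [-3.142, -0.0, 2.995]
wrist_force: [0.5, 0.5, -0.0]
grip_width: 0.0598
```

Call:
carry_out --pt "70 5 -50 0 0" --pt "70 5 -50 0 0" --pt "70 5 -50 0 0" --pt "70 5 -50 0 0" --pt "70 5 -50 0 0"

```text
t: 11.75
ee_pos: [0.5723, -0.0124, 0.373]
eef_rot: [3.141, -0.0, 2.996]
wrist_force: [0.6, 0.4, 0.3]
grip_width: 0.0599
```

Run:
```python
from h import *
from workcell import arm,cams
a=arm.sense();print(a["t"],a["ee_pos"],a["eef_rot"],a["qpos"],a["grip_width"],a["wrist_force"])
s=cams.snapshot("wrist");w=s["image"];np.savez("w8.npz",**s);cv2.imwrite("pics/w8.png",w[:,:,::-1])
P=cloud(s);Z=P[...,2]
m=(abs(Z-.056)<.004)&(s["depth"]>0)
n,l,st,c=cv2.connectedComponentsWithStats(m.astype(np.uint8))
for k in range(1,n):
    if st[k,4]>300:
        cc=cv2.findContours((l==k).astype(np.uint8),0,2)[0][0][:,0,:];q=ray(s,cc,.056)[:,:2]*1000
        print(st[k],c[k].round(),cv2.minAreaRect(q.astype(np.float32)),np.median(Z[l==k]))
```

```text
11.75 [ 0.57225057 -0.01237178  0.37302375] [ 3.14139871e+00 -4.26853535e-04  2.99645808e+00] [-2.43089257e-02  3.04826404e-01  1.77901362e+00  2.79964496e-04
  1.05815301e+00 -1.45010800e+00] 0.059935909719669195 [0.55883228 0.36004138 0.25553208]
[ 207   72  210  231 6757] [314. 187.] ((550.24462890625, -16.755592346191406), (142.58438110351562, 168.14031982421875), 81.58394622802734) 0.059309093696287736
[ 300  120   42   44 1400] [321. 141.] ((512.8883666992188, -5.049488067626953), (29.02385902404785, 29.07633399963379), 36.2584114074707) 0.05682836324806209
[ 293  229   40   39 1335] [313. 248.] ((589.9329223632812, -22.29904556274414), (27.916406631469727, 29.00115203857422), 86.96244049072266) 0.05673776092745769
```

View pics/w8.png

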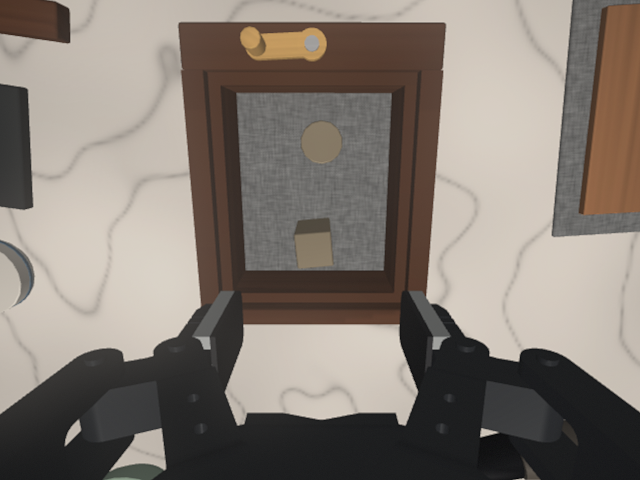

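Call:
carry_out --pt "62 10 -6 0 0.093" --pt "62 18 -10 -20 0.093" --pt "62 18 -10 -50 0.093" --pt "62 18 -10 -85 0.093" --pt "62 18 -10 -110 0.093"

```text
t: 12.3
ee_pos: [0.5899, -0.0225, 0.2613]
eef_rot: [3.142, -0.001, 3.09]
wrist_force: [-0.1, 0.6, -0.3]
grip_width: 0.0528
```

Run:
```python
from h import *
from workcell import arm,cams
a=arm.sense();print(a["t"],a["ee_pos"],a["eef_rot"],a["grip_width"],a["wrist_force"])
s=cams.snapshot("wrist");w=s["image"];cv2.imwrite("pics/w9.png",w[:,:,::-1])
P=cloud(s);Z=P[...,2]
m=(abs(Z-.056)<.003)&(s["depth"]>0)&(np.hypot(P[...,0]-.59,P[...,1]+.022)<.03)
cc=cv2.findContours(m.astype(np.uint8),0,2)[0];cc=max(cc,key=cv2.contourArea)[:,0,:];q=ray(s,cc,.056)[:,:2]*1000
print(cv2.minAreaRect(q.astype(np.float32)))
```

```text
12.3 [ 0.58986303 -0.0224553   0.26128356] [ 3.14155644e+00 -1.41320174e-03  3.08954229e+00] 0.05283091888276492 [-0.06771926  0.59903185 -0.27877917]
((590.3983764648438, -22.18316650390625), (27.874788284301758, 28.63712501525879), 86.92349243164062)
```

View pics/w9.png

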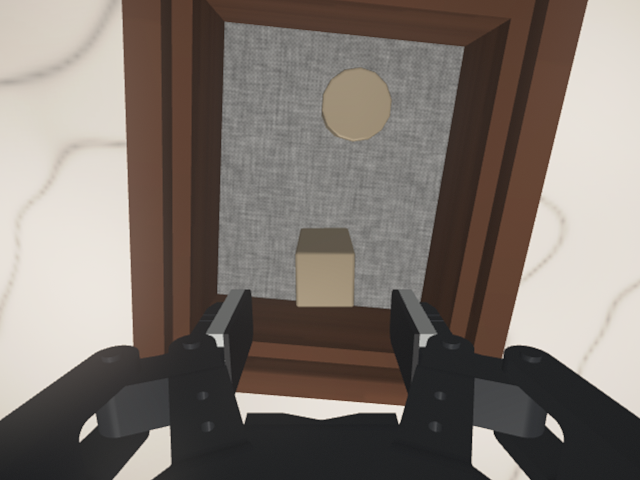

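Call:
carry_out --pt "62 0 0 -30 0" --pt "62 0 0 -55 0" --pt "62 0 0 -63 0" --pt "62 0 0 -63 0" --pt "0 0 0 -63 0" --force 50

```text
t: 12.85
ee_pos: [0.591, -0.0233, 0.2014]
eef_rot: [3.142, 0.001, 3.088]
wrist_force: [-0.2, 1.0, 0.2]
grip_width: 0.0398
```

Call:
carry_out --pt "0 0 0 0 0" --pt "0 0 0 0 0" --pt "0 0 0 0 0" --pt "0 0 0 5 0" --pt "0 0 0 10 0"

```text
t: 13.35
ee_pos: [0.5903, -0.0237, 0.2108]
eef_rot: [-3.142, -0.0, 3.088]
wrist_force: [-0.6, -0.6, -1.7]
grip_width: 0.0269
```

Run:
```python
from h import *
from workcell import arm,cams
a=arm.sense();print(a["t"],a["ee_pos"],a["eef_rot"],a["grip_width"],a["wrist_force"])
s=cams.snapshot("wrist");w=s["image"];cv2.imwrite("pics/w10.png",w[:,:,::-1])
P=cloud(s);print(P[330,320],P[345,320])
```

```text
13.35 [ 0.59031617 -0.02372342  0.21079365] [-3.14151945e+00 -1.08823586e-06  3.08784476e+00] 0.026929979484779702 [-0.55230923 -0.58736785 -1.72502773]
[ 0.58632813 -0.02503685  0.06535233] [ 0.59119397 -0.02530804  0.06628672]
```

View pics/w10.png

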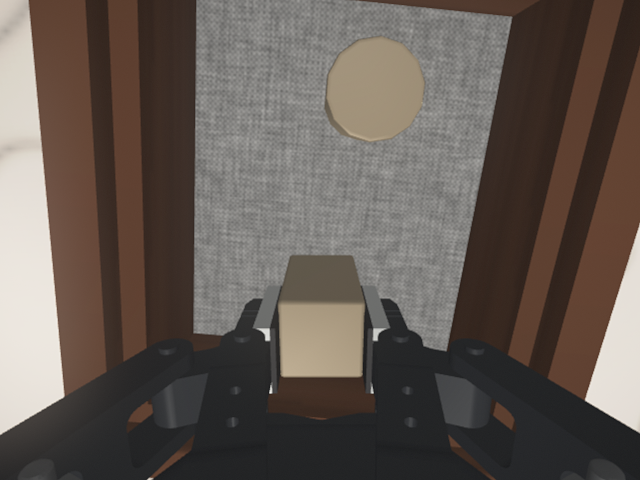

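Call:
carry_out --pt "0 0 0 20 0" --pt "0 0 0 45 0" --pt "0 0 0 70 0" --pt "0 0 0 95 0" --pt "0 0 0 105 0"

```text
t: 13.9
ee_pos: [0.591, -0.0238, 0.3177]
eef_rot: [-3.142, 0.003, 3.088]
wrist_force: [0.4, -0.3, -0.8]
grip_width: 0.027
```

Call:
carry_out --pt "0 -8 -18 0 0" --pt "0 -22 -50 0 0" --pt "0 -38 -85 0 0" --pt "0 -54 -120 0 0" --pt "0 -70 -155 0 0"

```text
t: 14.4
ee_pos: [0.5194, -0.1798, 0.3146]
eef_rot: [3.141, -0.001, 3.088]
wrist_force: [0.3, -1.5, -1.4]
grip_width: 0.0273
```

Call:
carry_out --pt "0 -15 -35 0 0" --pt "0 -30 -70 0 0" --pt "0 -43 -98 0 0" --pt "0 -49 -112 0 0" --pt "0 -49 -112 0 0"

```text
t: 14.9
ee_pos: [0.4706, -0.292, 0.3147]
eef_rot: [3.141, -0.001, 3.085]
wrist_force: [0.1, 0.4, -1.6]
grip_width: 0.0273
```

Run:
```python
from h import *
from workcell import arm,cams
a=arm.sense();print(a["t"],a["ee_pos"],a["eef_rot"],a["grip_width"],a["wrist_force"])
s=cams.snapshot("wrist");w=s["image"];cv2.imwrite("pics/w11.png",w[:,:,::-1]);np.savez("w11.npz",**s)
e=cams.snapshot("side")["image"]; e=cv2.resize(e[280:480,160:427],(800,600));cv2.imwrite("pics/d11.png",e[:,:,::-1])
```

```text
14.9 [ 0.47061815 -0.29198755  0.31474276] [ 3.14146428e+00 -5.20903024e-04  3.08537501e+00] 0.027309263279946386 [ 0.07653968  0.36376526 -1.60896529]
```

View pics/w11.png

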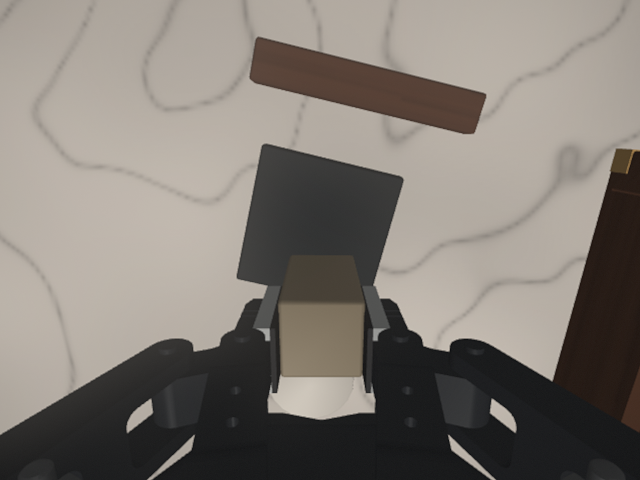

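View pics/d11.png

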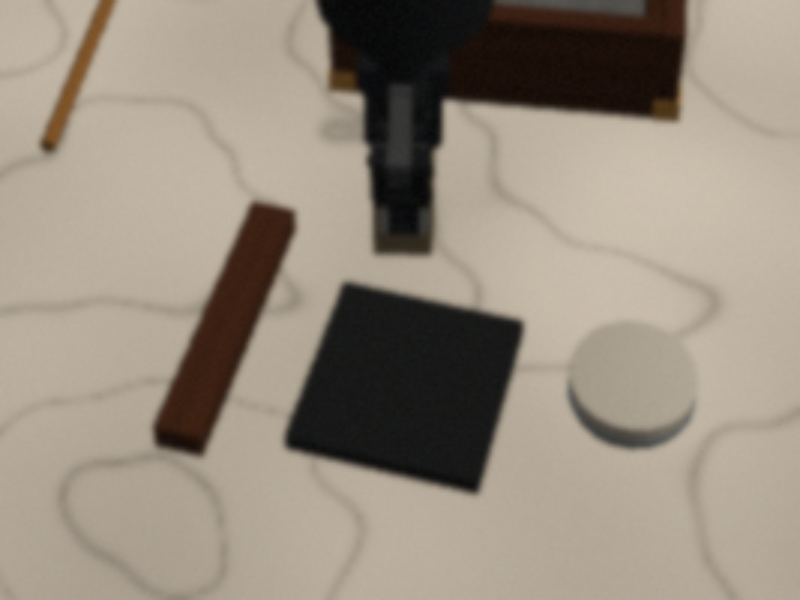

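Run:
```python
from h import *
s=dict(np.load("w11.npz"))
q=ray(s,[[263,144],[403,179],[237,278]],.012)*1000
print(q.round(1),np.linalg.norm(q[1]-q[0]),np.linalg.norm(q[2]-q[0]),(q[1]+q[2])/2)
```

```text
[[ 410.  -328.7   12. ]
 [ 438.9 -234.9   12. ]
 [ 504.3 -357.    12. ]] 98.14571543145543 98.43217428480827 [ 471.59250867 -295.94003756   12.        ]
```

Call:
carry_out --pt "0 1 -3 -25 0" --pt "0 1 -3 -55 0" --pt "0 1 -3 -80 0" --pt "0 1 -3 -95 0" --pt "0 1 -3 -102 0"

```text
t: 15.5
ee_pos: [0.4725, -0.2926, 0.2118]
eef_rot: [3.14, -0.002, 3.089]
wrist_force: [0.6, -0.4, -1.3]
grip_width: 0.0272
```

Call:
carry_out --pt "0 0 0 -1 0" --pt "0 0 0 -2 0" --pt "0 0 0 -3 0" --pt "0 0 0 -4 0" --pt "0 0 0 -4 0"

```text
t: 16.0
ee_pos: [0.4725, -0.2938, 0.2096]
eef_rot: [-3.141, 0.001, 3.088]
wrist_force: [0.6, 0.2, -1.5]
grip_width: 0.0273
```

Call:
carry_out --pt "0 0 0 -0.5 0" --pt "0 0 0 -1 0" --pt "0 0 0 -1.5 0" --pt "0 0 0 -1.5 0" --pt "0 0 0 -1.5 0"

```text
t: 16.5
ee_pos: [0.4724, -0.2937, 0.2079]
eef_rot: [-3.142, 0.0, 3.088]
wrist_force: [-2.2, 1.6, 3.0]
grip_width: 0.027
```

Call:
carry_out --pt "0 0 0 -0.5 0" --pt "0 0 0 -0.5 0" --pt "45 0 0 -0.5 0" --pt "55 0 0 -0.5 0" --pt "55 0 0 -0.5 0"

```text
t: 17.0
ee_pos: [0.4724, -0.2937, 0.207]
eef_rot: [3.142, -0.0, 3.088]
wrist_force: [0.9, -0.1, 0.2]
grip_width: 0.0468
```

Run:
```python
from h import *
from workcell import arm,cams
a=arm.sense();print(a["t"],a["ee_pos"],a["eef_rot"],a["grip_width"],a["wrist_force"])
s=cams.snapshot("wrist");w=s["image"];cv2.imwrite("pics/w12.png",w[:,:,::-1])
```

```text
17.0 [ 0.47240714 -0.29368948  0.207032  ] [ 3.14155518e+00 -5.15855678e-05  3.08781375e+00] 0.04680639249167726 [ 0.94366558 -0.12942176  0.1652272 ]
```

View pics/w12.png

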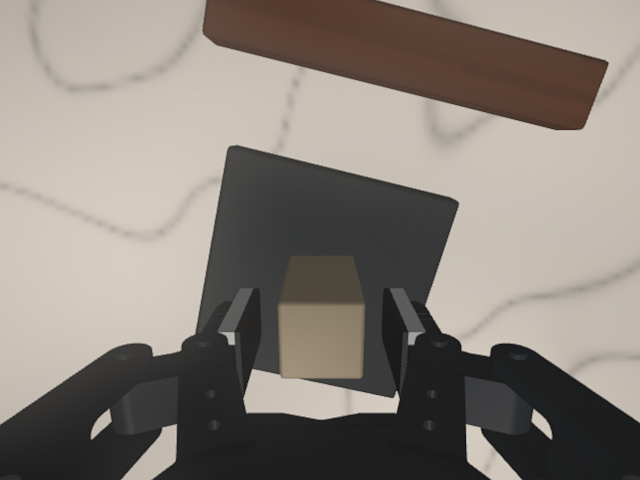

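The seal stands at about (320,340), with the pads clear of it on both sides. I'll retreat upward.

Call:
carry_out --pt "55 0 0 10 0" --pt "55 0 0 40 0" --pt "55 0 0 80 0" --pt "55 0 0 120 0" --pt "55 0 0 150 0"

```text
t: 17.55
ee_pos: [0.4725, -0.2938, 0.3604]
eef_rot: [-3.14, 0.002, 3.088]
wrist_force: [0.8, -0.1, 0.3]
grip_width: 0.0475
```

Call:
carry_out --pt "55 0 20 20 0" --pt "55 0 60 20 0" --pt "55 0 100 20 0" --pt "55 0 120 20 0" --pt "55 0 120 20 0"

```text
t: 18.05
ee_pos: [0.4721, -0.1716, 0.3779]
eef_rot: [3.141, 0.0, 3.09]
wrist_force: [0.5, 0.1, -0.2]
grip_width: 0.0468
```

Run:
```python
from h import *
from workcell import arm,cams
a=arm.sense();print(a["t"],a["ee_pos"],a["wrist_force"])
s=cams.snapshot("wrist")
P=cloud(s);Z=P[...,2];im=s["image"].astype(int)
S={n:cams.snapshot(n) for n in("scene","side")}
x=S["scene"]; Q=cloud(x)
m=(abs(Q[...,2]-.062)<.004)&(np.hypot(Q[...,0]-.472,Q[...,1]+.292)<.05);print("seal top pts",m.sum(),Q[m].mean(0))
v=cv2.resize(S["scene"]["image"][180:420,180:500],(800,600));cv2.imwrite("pics/s13.png",v[:,:,::-1])
v=cv2.resize(S["side"]["image"][120:480,160:640-0],(800,600));cv2.imwrite("pics/d13.png",v[:,:,::-1])
```

```text
18.05 [ 0.4720787  -0.17159683  0.37791184] [ 0.54724712  0.07531066 -0.15433401]
seal top pts 96 [ 0.47464966 -0.29027138  0.06165501]
```

View pics/s13.png

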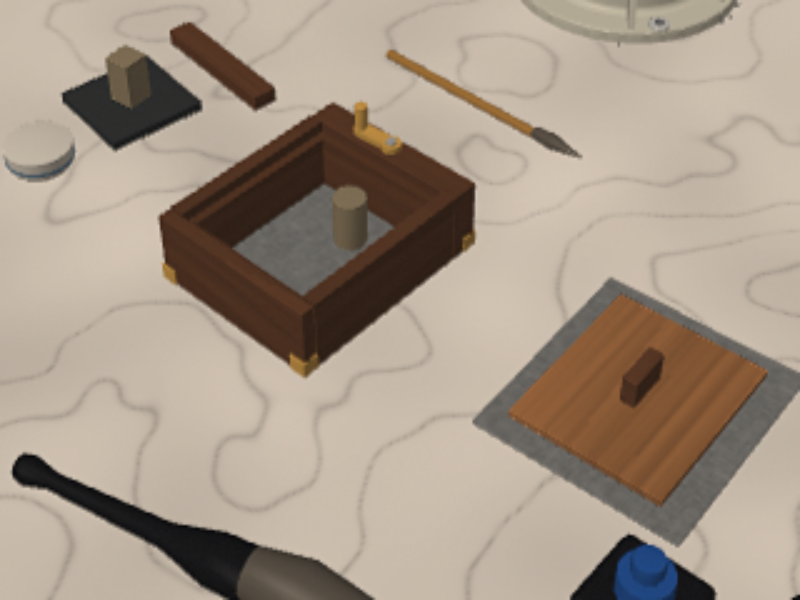

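View pics/d13.png

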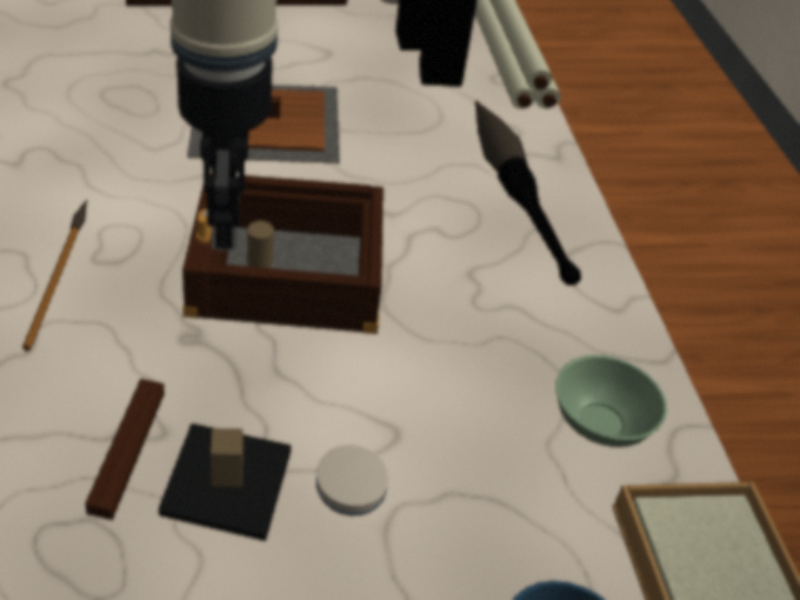

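The square seal stands upright on the slab (scene picture 128,75). The cover lies on the mat (640,400), the round seal is in the open case (350,215), and the tab is along the rim (375,135). Neither bystander appears to have moved. Handing in.

```bash
python3 -c "
from workcell import arm
print(arm.hand_in())"
```

```text
the job is handed in; nothing more can be done
None
```

The square seal is out of the case and standing on the slate slab. The job was handed in at about 18 s of the 64 s allowed; no verdict is reported, so these results rest on my own checks.

- **Tab:** I turned it clockwise by caging its pin between the fingers. It measured about -1.53 rad afterwards, against the 1.25 needed, and it still lay along the rim in the last picture.
- **Cover:** I lifted it by the handle and set it down with about 13 N of contact before letting go. It lies flat, handle up, near the middle of the mat, with mat showing on all four sides.
- **Square seal:** I lowered it until it touched the slab, then released it. Its top measured 62 mm high (12 mm slab plus 50 mm seal). Its axis is about 3–6 mm from the slab's centre, so well inside the slab.
- **Everything else:** In the last pictures the round seal stands in the open case, the dish and paperweight look unmoved, and the gripper was clear of everything at the end. I judged the bystanders by eye and did not measure them.

One disagreement: the fixed scene and side cameras differed from each other by 10–13 mm in y for the mat and slab. I relied on wrist-camera measurements, which fell between the two.

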